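# Shut and lock the shield box over the headset

### The arm

A 6-joint arm with a two-finger parallel gripper is mounted at the origin on the work surface. World frame = base frame: x ahead of the robot, y to its left, z up, the work surface at z = 0. Lengths are in m, angles in degrees, forces in N, time in s.
With the tool pointing down it reaches from about 0.375 to 0.9 m from the base axis. Payload 3.1 kg.
Tool frame: the origin (TCP) lies at the very end of the fingers, on their centre line; the grasp point (between the pads) lies 19 mm behind it (bot.hold_point_z is the z of the grasp point in the tool frame, in m); z points along the fingers, y is the direction in which the jaws open and shut (so a half turn about z gives the same grasp; the last joint's range is limited). The gripper opens to 87 mm and grips with 3 to 60 N. Pads are 19 mm wide; open, the fingers measure 117 mm over their backs; the gripper's body (75 mm by 190 mm) begins 51 mm behind the grasp point.
Start: joints at [53.256, 30.224, 82.088, -0, 67.689, -10.227], TCP at [0.279, 0.559, 0.223] pointing down, gripper open.
Joint ranges: [-176.69, 176.69], [-43.24, 126.21], [12.49, 139.97], [-82, 262], [0, 151.66], [-163.58, 163.58]. Speed limits (degrees/s): [159.86, 159.86, 180, 180, 180, 180].

### API

Orientations are given as a 3x3 rotation matrix whose columns are the frame's x, y, z axes.
In Python, from rig import bot gives the robot as it stands.
- The arm moves only by the tool servo_tool, never from a script. Its argument "increments" is a list of rows, each a list of 3 entries, a list of its own where there are three numbers: the closure, from 0 (fully open) to 1 (shut), then the shift along the tool's x, y, z in mm, then the turn about the tool's z in degrees. In form: [[claw, [x, y, z], turn], ...]. A call has 1 to 5 rows; each row shifts and turns the commanded pose from where the row before left it, along the tool's axes as they then stand; what a row does not reach is not made up. A row lasts 1/8 s, in which the tool goes at most 62.5 mm and 10.7 degrees, less where a joint would pass 70% of its speed; a pose out of reach is approached as far as the arm can. A call with a gripper value outside its range is refused whole. The fingers move at their own pace and stop on an object; the grip force is fixed at half the most. Time passes only in rows, so rows that do not move let the fingers close. It gives the time, the measured TCP pose, the force and the opening at its end, in the units of the state.
- bot.read_state(): the state, without advancing time (a new reading comes with each control period).
- bot.capture(name): name is "scene" or "top" or "wrist"; returns (picture, depth): 480x640x3 uint8, blue, green, red; 480x640 float32, m along the optical axis (not along the pixel's ray), 0 where there is no reading.
- bot.camera_info(name): a dict with "K" (3x3 intrinsics, pixels), "distortion" ([k1, k2, p1, p2, k3] as OpenCV has them; the pictures are not rectified), "R" (3x3) and "t" (3): a world point X has camera coordinates R X + t; the wrist camera has in their place "mount" (4x4, takes a point from camera to tool coordinates, whose origin is the TCP and whose axes are the flange's). Camera axes: x right, y down, z forward; pixel columns grow to the right and rows downward; lengths in m; the calibration is good to about 2 mm. A picture is of the moment at which its call begins: read the wrist's pose just before it. camera_info takes no time and is no camera call.
- bot.hand_in(): hands the job in, once; it reports no verdict.
Trained networks look in the newest picture that a camera, given by its name, has taken for a name from the list of things; names that differ only in an ending like _2 or _b are one class to them, and where a whole thing is asked for, a point or a joint stands for the part that bears it (a point fixed in the world has none). Each returns a list of dicts, best first, with "p" (0 to 1); they miss things now and then, are a little off and sometimes report something else, mostly with a low value. They report only what shows in the picture. A call takes as long as a camera call.
- bot.find_in(camera, thing): "bbox" ([left, top, right, bottom] in pixels, round what is visible of it).
- bot.trace(camera, thing): "region" (480x640 bool, what is visible of it) and "bbox" ([left, top, right, bottom] in pixels, round what is visible of it).
The state is a dict: "time_s": time; "joint_positions": joint angles; "qvel": joint speeds; "tau": joint torques, N m; "position": TCP position; "tcp_rot": TCP orientation; "force": force on the tool from outside, world axes, zero at the start; "moment": the same for the moment, N m; "opening": opening from 0.0 (shut) to 1.0 (fully open).
Only numpy, scipy, OpenCV 4.12 (cv2) and the standard library are available. Lean on these libraries where they do the work, as an engineer would, in place of code of your own. Each camera call takes 0.05 s, during which the arm holds its last target.

### The job

A wireless headset lies ready for its radio test in the small metal shield box on the bench, but the lid still stands open. Push the lid down gently with the fingertips until it is fully shut, then press the lever on its front edge all the way down so that its hook locks the lid. Only push: take hold of nothing, and leave the headset and the things lying round the box where they are.

Things in the scene. Friction and masses are not known exactly. Their poses are not given: they have to be found in the camera images.
- shield_box: The fixed base of the shield box: open-topped aluminium box, 180 deep (x) x 240 wide (y) x 85 high, walls 6. Origin: centre of its underside, on the bench. Its own -x is the front (the lever side, roughly towards the robot), z up; it stands turned by its yaw. A small steel keeper nose stands 9 out from the middle of the front face, 71 to 79 above the bench.
- lid (a joint): Angle of the lid, rad: 0 = fully shut, grows as it opens upward (0.5 to 0.85 at the start, stop at 1.2). The lid is an aluminium tray upside down, 180 x 240, 32 thick, on stiff friction hinges along the box's rear (+x) top edge: it stays at any angle and a few newtons (1 to 5) at its front edge push it down. Near shut it is heavier but still does not fall.
- lid_hinge (a point): Middle of the lid's hinge axis: 90 behind (+x) the box's origin and 85.5 above the bench; the axis runs along the box's y. Moves with the box only; its frame turns with the lid.
- lid_edge (a point): Middle of the lid's upper front edge (outer face): in the lid's frame 180 in front of the hinge axis and 32 above it. The outer face is flat and bare from 60 either side of the middle out to 120; shut, it lies level 117.5 above the bench.
- lever (a joint): Angle of the locking lever against the lid, rad: 0 = locked, fully down; grows as the handle is raised (0.6 to 0.85 at the start, stop at 0.95). It is stiff and stays where it is left; about 5 N on its handle turns it. Its hook swings in under the box's keeper as the handle goes down; if the lever is pressed down before the lid is shut the hook strikes the top of the keeper and the lid cannot shut.
- lever_pivot (a point): Axis of the lever, middle: on the lid, 14 in front of the lid's front face, 14.5 above the lid's lower rim; axis along the box's y. 100 above the bench when the lid is shut.
- lever_grip (a point): Middle of the lever's handle bar: a black round bar, diameter 14, 64 long along the box's y, at the end of a steel plate 40 wide and 4 thick, 72 from the pivot. With the lid shut and the lever locked it lies in front of the box, 0.17 rad below the level of the pivot (bar axis 88 above the bench).
- headset: The headset under test: pale open C-shaped band, 125 across, 24 high, 7 thick, with a grey pod at each end, loose round the black nest on the box's floor. Origin: middle of the C, at its underside. Leave alone.
- reel: Component reel lying flat beside the box: white and clear disc, diameter 178, 12 thick. Origin: centre of its underside. Leave alone.
- dish: Small round steel parts dish beside the box, diameter 100, 24 high. Origin: centre of its underside. Leave alone.
- tweezers: Dark steel tweezers lying on the bench in front of the box, 135 long (its x), 9 high. Origin: near the middle, at the underside. Leave alone.

How it is judged (in metres and radians):
On the way, in this order (a step that is already met when the one before it is completed fails the run):
1. the lid is pushed fully shut (value of joint lid below 0.02 rad), for 0.05 s.
2. the lever is pressed down and its hook is under the keeper (value of joint lever below 0.08 rad), for 0.2 s.
At the end, for the whole second after the job is handed in: The lid is shut (within 0.02 rad, 4 mm at the front) and the lever fully down (within 0.08 rad, 6 mm at the handle); the headset lies within 12 mm and the reel, dish and tweezers within 20 mm of where they were (value of joint lid below 0.02 rad and value of joint lever below 0.08 rad and distance of headset from where it was at the start of the episode below 0.012 m and distance of each of reel, dish, tweezers from where it was at the start of the episode below 0.02 m); the robot touches nothing.
It fails at once if the lid slammed: dropping faster than 2.5 rad/s in its last 0.2 rad (value of joint lid below 0.2 rad and velocity of joint lid below -2.5 rad/s).
It fails at once if the lid lifted wider open instead of pushed down (beyond 1.0 rad) (value of joint lid above 1 rad).
It fails at once if the headset lifted or shifted in its nest by more than 12 mm (distance of headset from where it was at the start of the episode above 0.012 m).
It fails at once if the reel, dish or tweezers lifted or pushed more than 20 mm (distance of any of reel, dish, tweezers from where it was at the start of the episode above 0.02 m).
It fails at once if the lid or the lever's handle taken between the fingers (the point midway between the finger pads inside the lid's thickness, or within 10 mm of the handle bar's axis) ((x of the grasp point in the frame of lid_hinge between -0.178 and 0 m and y of the grasp point in the frame of lid_hinge between -0.118 and 0.118 m and z of the grasp point in the frame of lid_hinge between 0 and 0.03 m) or (x of the grasp point in the frame of lever_grip between -0.01 and 0.01 m and y of the grasp point in the frame of lever_grip between -0.036 and 0.036 m and z of the grasp point in the frame of lever_grip between -0.01 and 0.01 m)).
It also fails if it takes over 42 s, if anything falls off the work surface, if the arm or the gripper's body presses on something with over 40 N, if the wrist force passes 120 N, or if a joint passes its speed limit or range.

## Working session

There is one attempt and no reset: what is moved stays moved. The work goes in short steps, Python scripts to look and compute and a tool call to move; the robot and the scene stay as the last step left them, time stands still between calls to the robot, and variables do not carry over. Pictures are saved under pics/ and viewed, and the job is handed in when it is done.

Besides the shell and the picture viewer there is one more tool, called as name([rows], argument=value, ...), one row to a line, values as JSON. servo_tool: Moves the arm, as the interface text tells. Its arguments: {"type":"object","properties":{"increments":{"type":"array","items":{"type":"array"}}},"required":["increments"]}

```bash
ls; mkdir -p pics; python3 - <<'E'
from rig import bot
import cv2,numpy as np
s=bot.read_state();print(s)
for n in ("scene","top"):
    p,d=bot.capture(n);cv2.imwrite(f"pics/{n}0.png",p);np.save(f"{n}0.npy",d)
    c=bot.camera_info(n);print(n,c)
    for t in ("shield_box","lid","lever","headset","reel","dish","tweezers"):
        r=bot.find_in(n,t);print(t,[(x['bbox'],round(x['p'],2)) for x in r[:2]])
print(bot.camera_info("wrist"),bot.hold_point_z)
E
```

```text
pics
{'time_s': 0.0, 'joint_positions': array([ 5.32584104e+01,  3.02798600e+01,  8.21563416e+01,  3.93753120e-04,
        6.76877369e+01, -1.02276012e+01]), 'qvel': array([-0.0341961 ,  0.02213514,  0.02479554,  0.02422415, -0.00588289,
        0.04173389]), 'tau': array([ 6.09532599e-04, -4.40040600e+01, -1.76594442e+01,  6.33005239e-02,
        5.83419052e-02, -1.68574493e-04]), 'position': array([0.27854395, 0.55868757, 0.22156228]), 'tcp_rot': array([[-8.94823977e-01,  4.46417251e-01, -1.29909640e-03],
       [ 4.46418971e-01,  8.94822391e-01, -1.72960583e-03],
       [ 3.90334664e-04, -2.12763404e-03, -9.99997660e-01]]), 'force': array([ 0.12667049,  0.20720718, -0.08700134]), 'moment': array([ 0.00981936, -0.00249885,  0.0077551 ]), 'opening': 0.996843286711509}
scene {'K': array([[441.06795452,   0.        , 318.88822263],
       [  0.        , 441.06795452, 237.84512501],
       [  0.        ,   0.        ,   1.        ]]), 'distortion': array([-0.07100544,  0.        ,  0.        ,  0.        ,  0.        ]), 'R': array([[ 0.93729076,  0.34804685,  0.01869276],
       [ 0.2
[... 1177 characters left out ...]
.1], 0.78)]
tweezers [([343.3, 292.6, 345.1, 330.1], 0.67), ([262.3, 239.1, 296.3, 266.9], 0.51)]
{'K': array([[427.42666948,   0.        , 314.35519734],
       [  0.        , 427.42666948, 225.75053709],
       [  0.        ,   0.        ,   1.        ]]), 'distortion': array([0.02013799, 0.        , 0.        , 0.        , 0.        ]), 'mount': array([[ 1.20771389e-03, -9.65087470e-01, -2.61925019e-01,
         7.25008119e-02],
       [ 9.99999154e-01,  1.29208902e-03, -1.49913335e-04,
         9.50993952e-04],
       [ 4.83109923e-04, -2.61924617e-01,  9.65088215e-01,
        -1.61337428e-01],
       [ 0.00000000e+00,  0.00000000e+00,  0.00000000e+00,
         1.00000000e+00]])} -0.0187
```

View pics/scene0.png

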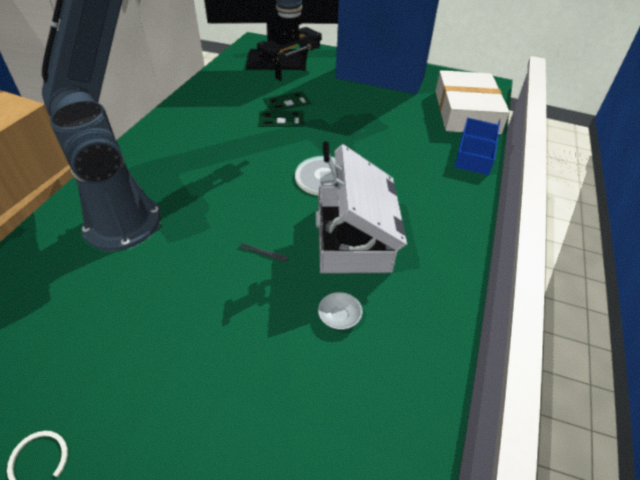

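View pics/top0.png

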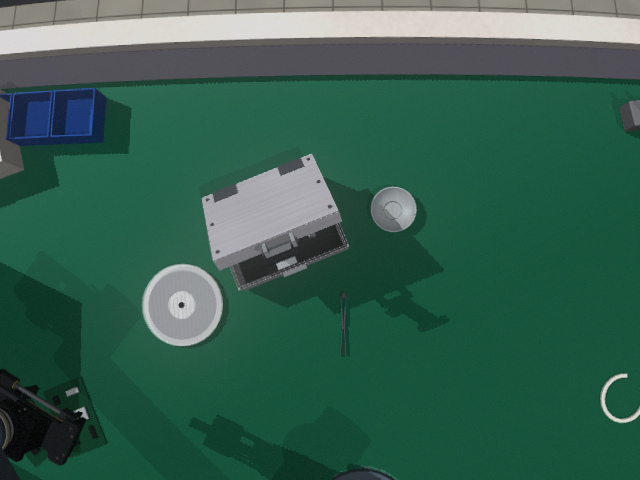

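The top view shows the lid (about 205–340, 155–265), open towards the robot. The lever is at (280,243), the reel at (182,305), the dish at (394,210) and the tweezers at (344,325). Next I'll fit the lid plane and outline from depth.

```bash
cat > h.py <<'E'
from rig import bot
import cv2,numpy as np
def world(cam,depth,s=None):
    c=bot.camera_info(cam);K=c['K'];D=c['distortion']
    v,u=np.mgrid[0:480,0:640]
    n=cv2.undistortPoints(np.stack([u.ravel(),v.ravel()],1).astype(np.float64)[:,None],K,D)[:,0]
    P=np.c_[n,np.ones(len(n))]*depth.ravel()[:,None]
    if cam=='wrist':
        M=c['mount'];P=P@M[:3,:3].T+M[:3,3];P=P@s['tcp_rot'].T+s['position']
    else: P=(P-c['t'])@c['R']
    return P.reshape(480,640,3)
E
python3 - <<'E'
from h import *
for n in ("top","scene"):
    p,d=bot.capture(n);W=world(n,d)
    tr=bot.trace(n,"lid" if n=="top" else "shield_box")
    if not tr: continue
    m=tr[0]['region']&(d>0);print(n,tr[0]['p'],m.sum())
    P=W[m]
    # RANSAC plane
    rng=np.random.default_rng(0);best=0
    for _ in range(600):
        a=P[rng.choice(len(P),3,False)];nn=np.cross(a[1]-a[0],a[2]-a[0]);L=np.linalg.norm(nn)
        if L<1e-6: continue
        nn/=L; nn*=np.sign(nn[2]) if nn[2] else 1
        if nn[2]>.97 or nn[2]<.4: continue
        k=np.abs((P-a[0])@nn)<.003
        if k.sum()>best:best=k.sum();K=k
    Q=P[K];c=Q.mean(0);nn=np.linalg.svd(Q-c,full_matrices=False)[2][2];nn*=np.sign(nn[2])
    print("n",nn,"angle",np.arccos(nn[2]),"inl",best,"c",c)
    # normal leans toward +x' direction? front edge up => normal tilts to +x(back)... 
    yaw=np.arctan2(nn[1],nn[0]);print("yaw(+x dir)",np.degrees(yaw))
    a=np.arccos(nn[2]);ey=np.array([-np.sin(yaw),np.cos(yaw),0]);ex=np.cross(ey,nn)
    # include all pixels in plane near (whole picture)
    A=W[(np.abs((W-c)@nn)<.004)&(d>0)&(np.linalg.norm(W-c,axis=2)<.17)]
    u=(A-c)@ex;v=(A-c)@ey
    print("u",np.percentile(u,[0.5,1,50,99,99.5]),"v",np.percentile(v,[0.5,1,50,99,99.5]))
    R=cv2.minAreaRect(np.c_[u,v].astype(np.float32));print(R)
    cc=c+ex*R[0][0]+ey*R[0][1]
    hinge=cc+ex*.09-nn*.032; edge=cc-ex*.09
    print("center",cc,"hinge",hinge,"(z exp .0855)","edge",edge,"box",hinge-.09*np.array([np.cos(yaw),np.sin(yaw),0]))
E
```

```text
top 0.62 10058
n [0.56479508 0.22364412 0.79434868] angle 0.6528616967534641 inl 7934 c [0.64237807 0.1832081  0.17269171]
yaw(+x dir) 21.602273907923387
u [-0.11416339 -0.08190092 -0.00218212  0.09655187  0.09837085] v [-1.18028962e-01 -1.16780425e-01  8.31350542e-05  1.17448537e-01
  1.18753559e-01]
((-0.012025982141494751, 0.0006313323974609375), (0.2399560958147049, 0.22614645957946777), 89.978759765625)
center [0.63326379 0.1802781  0.17999704] hinge [0.68166031 0.19944186 0.0999063 ] (z exp .0855) edge [0.56679383 0.15395773 0.23466863] box [0.59798174 0.16630733 0.0999063 ]
scene 0.59 8519
n [0.56165352 0.22682201 0.79567399] angle 0.6506768641039798 inl 3318 c [0.65051233 0.17095938 0.17005306]
yaw(+x dir) 21.99116500656376
u [-0.11861232 -0.08461837 -0.00176816  0.09377214  0.09480267] v [-0.10705737 -0.10640206 -0.00537204  0.12851192  0.13017293]
((-0.016065828502178192, 0.012538760900497437), (0.24263690412044525, 0.22763612866401672), 89.6118392944336)
center [0.63396394 0.17779901 0.17978453] hinge [0.68239141 0.19735629 0.09980771] (z exp .0855) edge [0.56756356 0.15098342 0.23429979] box [0.59893967 0.16365457 0.09980771]
```

servo_tool([
  [1,[0,0,-16],8.3],
  [1,[0,0,-16],8.3],
  [1,[0,0,-16],8.3],
  [1,[0,0,-16],8.4],
  [1,[0,0,-16],8.4],
])

```text
time_s: 1.62
position: [0.279, 0.5592, 0.303]
tcp_rot: [[-0.367, 0.93, -0.0], [0.93, 0.367, -0.0], [-0.0, -0.0, -1.0]]
force: [-0.0, -0.6, -0.5]
opening: 0.516
```

servo_tool([
  [1,[0,0,0],0],
  [1,[0,0,0],0],
])

```text
time_s: 1.88
position: [0.2787, 0.5588, 0.3018]
tcp_rot: [[-0.373, 0.928, -0.001], [0.928, 0.373, -0.001], [-0.001, -0.001, -1.0]]
force: [-0.2, 0.2, 0.3]
opening: 0.285
```

```bash
cat >> h.py <<'E'
H=np.array([.697,.2035,.0855]);YAW=np.radians(21.8)
EX=np.array([np.cos(YAW),np.sin(YAW),0]);EY=np.array([-np.sin(YAW),np.cos(YAW),0])
def go(xp,yp,z):
    s=bot.read_state();T=H*[1,1,0]+EX*xp+EY*yp+np.array([0,0,z])
    print("t",s['time_s'],"pos",s['position'],"F",s['force'].round(2),"op",round(s['opening'],2))
    q=s['position']-H;print("xp yp z now",q@EX,q@EY,s['position'][2],"yaw y",np.degrees(np.arctan2(s['tcp_rot'][1,1],s['tcp_rot'][0,1])))
    print("delta tool mm",((T-s['position'])@s['tcp_rot']*1000).round(1))
E
python3 -c "
from h import *
go(-.089,.085,.297)"
```

```text
t 1.875 pos [0.27871432 0.55884918 0.30184821] F [-0.22  0.2   0.34] op 0.29
xp yp z now -0.2564070663574677 0.48527452356546924 0.30184821393156075 yaw y 21.902717352735426
delta tool mm [-400.6  166.7    5. ]
```

servo_tool([
  [1,[-44,18,0],0],
  [1,[-44,18,0],0],
  [1,[-44,18,0],0],
  [1,[-44,18,0],0],
  [1,[-44,18,0],0],
])

```text
time_s: 2.5
position: [0.4447, 0.3869, 0.3014]
tcp_rot: [[-0.373, 0.928, -0.002], [0.928, 0.373, -0.001], [-0.0, -0.002, -1.0]]
force: [0.3, 0.3, 0.7]
opening: 0.004
```

servo_tool([
  [1,[-44,18,0],0],
  [1,[-44,18,0],0],
  [1,[-44,18,0],0],
  [1,[-44,18,0],0],
  [1,[0,0,0],0],
])

```text
time_s: 3.12
position: [0.5784, 0.2487, 0.3011]
tcp_rot: [[-0.368, 0.93, -0.001], [0.93, 0.368, -0.001], [-0.001, -0.001, -1.0]]
force: [-0.9, 0.7, -0.5]
opening: 0.003
```

servo_tool([
  [1,[0,0,0],0],
  [1,[0,0,0],0],
])

```text
time_s: 3.38
position: [0.5752, 0.2526, 0.3022]
tcp_rot: [[-0.373, 0.928, -0.001], [0.928, 0.373, 0.0], [0.001, -0.001, -1.0]]
force: [0.6, 0.7, 0.4]
opening: 0.006
```

```bash
python3 - <<'E'
from h import *
go(-.089,.085,.215)
s=bot.read_state();p,d=bot.capture("wrist");cv2.imwrite("pics/w1.png",p)
W=world("wrist",d,s)
q=(W-H)
X=q@EX;Y=q@EY
# lid plane fit from wrist, region y' 0.04..0.12 & inside
th=.652
nv=EX*np.sin(th)+np.array([0,0,np.cos(th)])
xl=-( -q@ (EX*np.cos(th)-np.array([0,0,np.sin(th)])) )
zl=q@nv
m=(d>0)&(abs(zl-.032)<.012)&(np.abs(Y)<.13)
P=W[m];c=np.median(P,0)
for _ in range(6):
    k=abs((P-c)@nv)<.003 if _ else np.ones(len(P),bool)
    c=P[k].mean(0);nv=np.linalg.svd(P[k]-c,full_matrices=False)[2][2];nv*=np.sign(nv[2])
print("wrist n",nv,np.arccos(nv[2]),np.degrees(np.arctan2(nv[1],nv[0])),k.sum())
print("zl med",np.median(zl[m]),"xl range",np.percentile(xl[m],[1,99]),"Y",np.percentile(Y[m],[1,99]))
for t in ("lever","lever_grip","lid"):
    r=bot.trace("wrist",t)
    for x in r[:2]:
        mm=x['region']&(d>0);print(t,x['bbox'],x['p'],"xp",np.percentile(X[mm],[5,50,95]).round(4),"yp",np.percentile(Y[mm],[5,50,95]).round(4),"z",np.percentile(W[mm][:,2],[5,50,95]).round(4))
E
```

```text
t 3.375 pos [0.57524343 0.25262362 0.30219493] F [0.64 0.69 0.41] op 0.01
xp yp z now -0.09480632109351946 0.09082705749188731 0.3021949345963558 yaw y 21.897592521837264
delta tool mm [-5.9  5.9 87.2]
wrist n [0.56542311 0.22699695 0.79294962] 0.6551613741579607 21.873677460638007 19409
zl med 0.03304121554591488 xl range [-0.17797879  0.19899638] Y [-0.11904799  0.12320512]
lid [243.8, 158.0, 454.1, 378.6] 0.78 xp [-0.1306 -0.0681  0.0101] yp [0.051  0.0925 0.1224] z [0.1182 0.1774 0.2167]
```

View pics/w1.png

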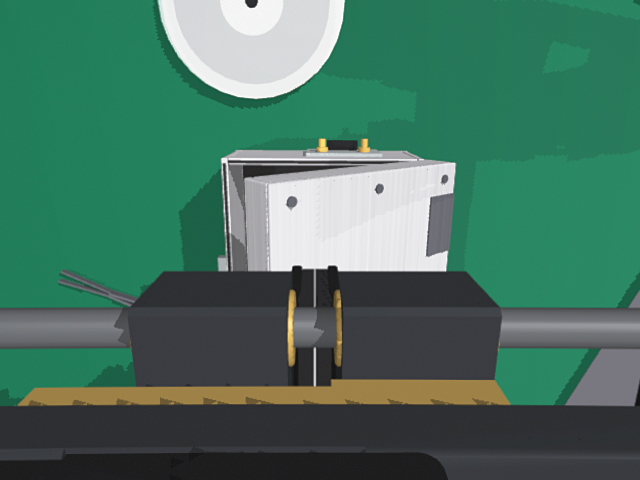

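The wrist view confirms the model: yaw 21.9°, lid 0.655 rad, and the lid plane within 1 mm. The closed fingertips at (315,270) are above the bare part of the lid. I'll descend now.

servo_tool([
  [1,[-6,6,20],0],
  [1,[0,0,30],0],
  [1,[0,0,25],0],
  [1,[0,0,5],0],
  [1,[0,0,0],0],
])

```text
time_s: 4.2
position: [0.5843, 0.2482, 0.222]
tcp_rot: [[-0.371, 0.929, -0.001], [0.929, 0.371, -0.0], [0.0, -0.001, -1.0]]
force: [0.5, -1.0, 0.1]
opening: 0.005
```

servo_tool([
  [1,[0,0,4],0],
  [1,[0,0,4],0],
  [1,[0,0,4],0],
  [1,[0,-2,4],0],
  [1,[0,-2,4],0],
])

```text
time_s: 4.82
position: [0.5807, 0.2469, 0.2028]
tcp_rot: [[-0.371, 0.929, 0.001], [0.929, 0.371, 0.0], [-0.0, 0.001, -1.0]]
force: [0.4, 1.5, 4.7]
opening: 0.004
```

```bash
python3 -c "
from h import *
go(-.1057,.085,.188)
p,d=bot.capture('top');cv2.imwrite('pics/t2.png',p[100:340,120:440].repeat(2,0).repeat(2,1))"
```

```text
t 4.825 pos [0.58071657 0.24690784 0.20281839] F [0.43 1.55 4.72] op 0.0
xp yp z now -0.09184724180979567 0.0834874946776309 0.20281839133918975 yaw y 21.784175499834504
delta tool mm [  1.5 -13.9  14.8]
```

View pics/t2.png

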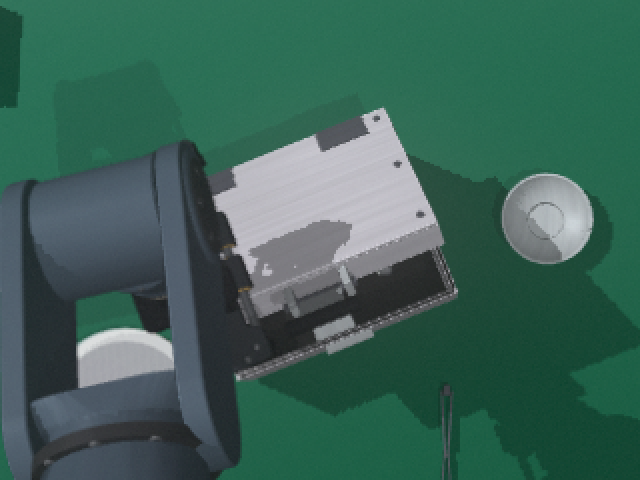

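Contact at about 4.7 N on the bare lid face. I'll follow the arc down.

servo_tool([
  [1,[0,-4,5],0],
  [1,[0,-4,5],0],
  [1,[0,-4,5],0],
  [1,[0,-4,6],0],
  [1,[0,-4,6],0],
])

```text
time_s: 5.5
position: [0.5616, 0.2393, 0.1756]
tcp_rot: [[-0.371, 0.929, 0.0], [0.929, 0.371, -0.0], [-0.0, 0.0, -1.0]]
force: [-0.5, -0.0, 5.0]
opening: 0.006
```

servo_tool([
  [1,[0,-4,6],0],
  [1,[0,-3,6],0],
  [1,[0,-3,6],0],
  [1,[0,-3,6],0],
  [1,[0,-2,6],0],
])

```text
time_s: 6.12
position: [0.5474, 0.2337, 0.1449]
tcp_rot: [[-0.371, 0.929, -0.001], [0.929, 0.371, -0.0], [0.0, -0.001, -1.0]]
force: [-2.0, -0.4, 3.6]
opening: 0.004
```

```bash
python3 -c "
from h import *
go(-.136,.085,.1328)"
```

```text
t 6.125 pos [0.54743913 0.23370065 0.14493082] F [-2.05 -0.41  3.6 ] op 0.0
xp yp z now -0.12764960343274562 0.08358297178302156 0.14493082115310243 yaw y 21.785479138692192
delta tool mm [ 1.4 -8.3 12.1]
```

servo_tool([
  [1,[0,-2,5],0],
  [1,[0,-2,5],0],
  [1,[0,-1,5],0],
  [1,[0,-1,5],0],
  [1,[0,0,4],0],
])

```text
time_s: 6.75
position: [0.5422, 0.2316, 0.1211]
tcp_rot: [[-0.371, 0.929, -0.0], [0.929, 0.371, -0.0], [0.0, -0.0, -1.0]]
force: [-2.3, -0.8, 3.4]
opening: 0.004
```

servo_tool([
  [1,[0,0,2],0],
  [1,[0,0,2],0],
  [1,[0,0,2],0],
  [1,[0,0,1],0],
])

```text
time_s: 7.25
position: [0.5425, 0.2316, 0.1177]
tcp_rot: [[-0.371, 0.928, 0.001], [0.928, 0.371, -0.0], [-0.0, 0.001, -1.0]]
force: [-8.2, -2.4, 25.5]
opening: 0.008
```

The force rose to 25 N at z = 0.1177 (0.1175 expected shut). I'll hold there, then lift and check the lid.

servo_tool([
  [1,[0,0,1],0],
  [1,[0,0,0],0],
  [1,[0,0,-8],0],
  [1,[0,0,-20],0],
  [1,[0,0,-50],0],
])

```text
time_s: 7.88
position: [0.5415, 0.2313, 0.1898]
tcp_rot: [[-0.371, 0.929, -0.004], [0.929, 0.371, -0.001], [0.001, -0.004, -1.0]]
force: [0.4, -0.1, -0.1]
opening: 0.006
```

servo_tool([
  [1,[40,0,-50],0],
  [1,[50,0,-20],0],
  [1,[50,0,0],0],
  [1,[0,0,0],0],
  [1,[0,0,0],0],
])

```text
time_s: 8.5
position: [0.4911, 0.3606, 0.2598]
tcp_rot: [[-0.372, 0.928, 0.0], [0.928, 0.372, -0.001], [-0.001, 0.0, -1.0]]
force: [-0.5, 0.7, 0.3]
opening: 0.002
```

```bash
cat > look.py <<'E'
from h import *
import sys
tag=sys.argv[1]
go(-.265,0,.19)
B=H-.09*EX; 
for n in ("top","scene","wrist"):
    s=bot.read_state();p,d=bot.capture(n);cv2.imwrite(f"pics/{n}_{tag}.png",p)
    W=world(n,d,s);q=W-H;X=q@EX;Y=q@EY;Z=W[...,2]
    m=(d>0)&(X<-.01)&(X>-.17)&(abs(Y)>.06)&(abs(Y)<.115)&(Z>.1)&(Z<.16)
    if m.sum()>50:
        A=np.c_[X[m],Y[m],np.ones(m.sum())]
        k=np.ones(len(A),bool)
        for _ in range(5):
            c=np.linalg.lstsq(A[k],Z[m][k],rcond=None)[0];k=abs(A@c-Z[m])<.004
        print(n,"lid n",k.sum(),"slope front-up",-c[0],"side",c[1],"z at mid",np.median(Z[m][k]))
    m=(d>0)&(X<-.192)&(X>-.30)&(abs(Y)<.045)&(Z>.07)
    if m.sum()>5: 
        print(n,"front pts",m.sum(),"X",np.percentile(X[m],[2,50,98]).round(4),"Y",np.percentile(Y[m],[2,50,98]).round(4),"Z",np.percentile(Z[m],[2,50,98]).round(4))
        m2=m&(Z>np.percentile(Z[m],98)-.008);print("  top bar X",np.median(X[m2]),"Z",Z[m2].max(),"Y",np.percentile(Y[m2],[3,97]))
        pv=np.array([-.194,.1]);
    r=bot.trace(n,"lever")
    for x in r[:1]:
        mm=x['region']&(d>0);print(" lever",x['bbox'],round(x['p'],2),"X",np.percentile(X[mm],[5,50,95]).round(4),"Y",np.percentile(Y[mm],[5,50,95]).round(4),"Z",np.percentile(Z[mm],[5,50,95]).round(4))
E
python3 look.py a
```

```text
t 8.5 pos [0.49111707 0.36055894 0.25983493] F [-0.47  0.69  0.31] op 0.0
xp yp z now -0.13283274633844716 0.22228529749559178 0.25983492699952937 yaw y 21.81966442249851
delta tool mm [-222.2 -132.3   70. ]
top lid n 4298 slope front-up -0.0032091196363992964 side 0.0008502540092136524 z at mid 0.11856627308684298
top front pts 895 X [-0.2603 -0.2296 -0.1928] Y [-0.0269  0.0027  0.0321] Z [0.1034 0.1262 0.1484]
  top bar X -0.2543406585805529 Z 0.15052888752379137 Y [-0.0265178   0.03295627]
 lever [286.0, 269.2, 316.9, 313.0] 0.58 X [-0.2575 -0.2296 -0.1936] Y [-0.0167  0.0034  0.0235] Z [0.1044 0.1261 0.1472]
scene lid n 1980 slope front-up -0.005061502445055032 side 0.0007573442646246209 z at mid 0.11792914854296681
scene front pts 492 X [-0.2588 -0.2205 -0.1933] Y [-0.0307 -0.0041  0.0267] Z [0.0759 0.1203 0.1469]
  top bar X -0.25332999103749004 Z 0.1490158971574769 Y [-0.03072963  0.02947399]
 lever [288.1, 187.7, 318.9, 225.1] 0.62 X [-0.2558 -0.2184 -0.1932] Y [-0.0288 -0.0042  0.0184] Z [0.0779 0.1184 0.1455]
wrist lid n 80 slope front-up -0.0036011072816218115 side 0.0038928470241492014 z at mid 0.11685357918821197
```

View pics/wrist_a.png

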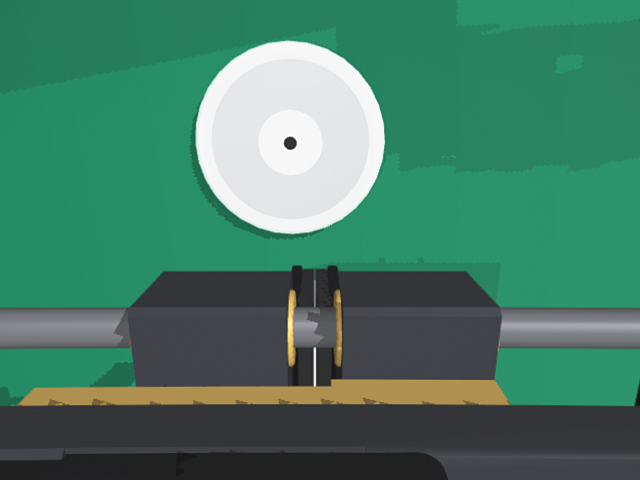

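View pics/top_a.png

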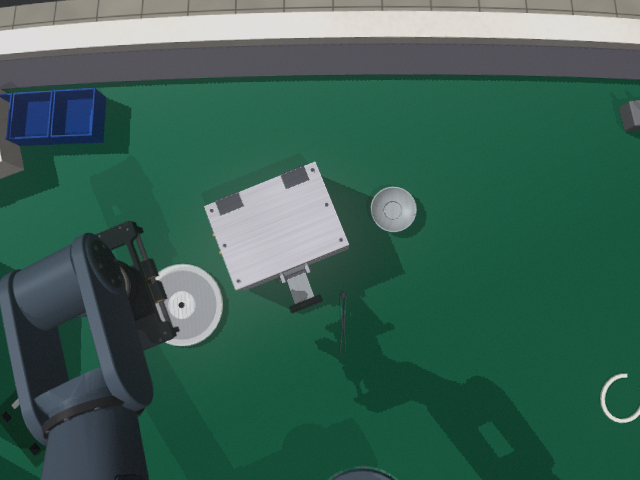

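The lid is shut: slopes are within noise and its top is at z ≈ 0.118. The lever bar in the top picture is at (304,305), axis x' ≈ -0.253, z ≈ 0.142 (lever ≈ 0.79 rad). I'll move above it.

servo_tool([
  [1,[-44,-25,0],0],
  [1,[-44,-26,0],0],
  [1,[-44,-25,0],0],
  [1,[-44,-26,0],0],
  [1,[-44,-25,0],0],
])

```text
time_s: 9.43
position: [0.4544, 0.1073, 0.2606]
tcp_rot: [[-0.371, 0.929, 0.001], [0.929, 0.371, -0.0], [-0.001, 0.001, -1.0]]
force: [0.8, -0.9, 0.8]
opening: 0.005
```

servo_tool([
  [1,[0,0,30],0],
  [1,[0,0,30],0],
  [1,[0,0,20],0],
  [1,[0,0,0],0],
  [1,[0,0,0],0],
])

```text
time_s: 10.05
position: [0.4552, 0.1091, 0.181]
tcp_rot: [[-0.371, 0.929, 0.001], [0.929, 0.371, -0.0], [-0.001, 0.001, -1.0]]
force: [0.8, -0.2, 0.6]
opening: 0.007
```

```bash
python3 -c "
from h import *
go(-.260,.001,.155)
p,d=bot.capture('scene');cv2.imwrite('pics/s3.png',p[120:300,220:460].repeat(3,0).repeat(3,1))"
```

```text
t 10.05 pos [0.45523465 0.10907034 0.18102373] F [ 0.77 -0.22  0.56] op 0.01
xp yp z now -0.25954383509896856 0.0021072738018499634 0.18102373392918006 yaw y 21.755629943283594
delta tool mm [-1.1 -0.5 26. ]
```

View pics/s3.png

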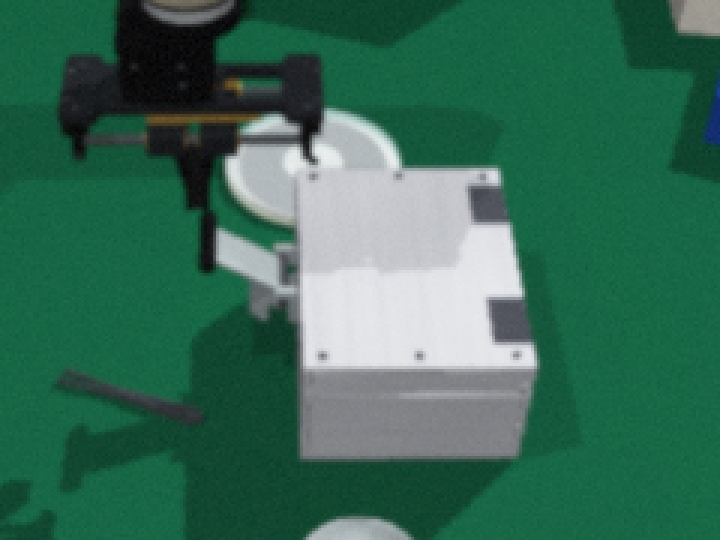

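The fingertips at (195,205) in the crop are right above the black bar at (207,240). I'll press down slowly.

servo_tool([
  [1,[0,0,12],0],
  [1,[0,0,12],0],
  [1,[0,0,6],0],
  [1,[0,0,5],0],
  [1,[0,0,5],0],
])

```text
time_s: 10.72
position: [0.4515, 0.1085, 0.1401]
tcp_rot: [[-0.373, 0.928, -0.007], [0.928, 0.373, -0.002], [0.001, -0.007, -1.0]]
force: [-7.9, -5.3, 9.5]
opening: 0.004
```

servo_tool([
  [1,[0,-1,6],0],
  [1,[0,-1,6],0],
  [1,[0,-1,6],0],
  [1,[0,0,6],0],
  [1,[0,0,6],0],
])

```text
time_s: 11.35
position: [0.4507, 0.1082, 0.1101]
tcp_rot: [[-0.371, 0.929, -0.002], [0.929, 0.371, -0.0], [0.001, -0.002, -1.0]]
force: [-2.4, -1.3, 3.8]
opening: 0.004
```

servo_tool([
  [1,[0,0,5],0],
  [1,[0,0,4],0],
  [1,[0,0,3],0],
  [1,[0,0,2],0],
  [1,[0,0,1],0],
])

```text
time_s: 11.98
position: [0.4518, 0.1083, 0.0953]
tcp_rot: [[-0.371, 0.929, 0.0], [0.929, 0.371, 0.0], [0.0, 0.0, -1.0]]
force: [-3.2, -0.2, 3.3]
opening: 0.005
```

```bash
python3 -c "
from h import *
go(-.264,.001,.094)"
```

```text
t 11.975 pos [0.4518202  0.10826791 0.09528242] F [-3.2  -0.23  3.32] op 0.01
xp yp z now -0.2630121081572369 0.002630247979731113 0.09528242183539758 yaw y 21.773765927489706
delta tool mm [-1.6 -1.   1.3]
```

servo_tool([
  [1,[0,0,1],0],
  [1,[0,0,1],0],
  [1,[0,0,1],0],
  [1,[0,0,0],0],
])

```text
time_s: 12.48
position: [0.4519, 0.1083, 0.0941]
tcp_rot: [[-0.371, 0.929, 0.001], [0.929, 0.371, -0.0], [-0.001, 0.001, -1.0]]
force: [-5.4, -0.3, 19.6]
opening: 0.003
```

The force rose to 20 N at z = 0.094 (expected 0.095), so the lever is at its stop. I'll hold briefly and retract.

servo_tool([
  [1,[0,0,1],0],
  [1,[0,0,0],0],
  [1,[0,0,0],0],
  [1,[0,0,-10],0],
  [1,[0,0,-25],0],
])

```text
time_s: 13.1
position: [0.4527, 0.1081, 0.1264]
tcp_rot: [[-0.371, 0.929, 0.001], [0.929, 0.371, 0.0], [-0.0, 0.001, -1.0]]
force: [-0.2, -0.3, 0.6]
opening: 0.005
```

servo_tool([
  [1,[0,0,-50],0],
  [1,[0,0,-50],0],
  [1,[40,0,-30],0],
  [1,[50,0,0],0],
  [1,[50,0,0],0],
])

```text
time_s: 13.72
position: [0.4011, 0.2398, 0.2574]
tcp_rot: [[-0.37, 0.929, 0.005], [0.929, 0.37, 0.002], [-0.0, 0.005, -1.0]]
force: [-0.4, -0.7, 0.7]
opening: 0.004
```

servo_tool([
  [1,[50,0,0],0],
  [1,[40,0,0],0],
  [1,[0,0,0],0],
  [1,[0,0,0],0],
])

```text
time_s: 14.22
position: [0.367, 0.3217, 0.2563]
tcp_rot: [[-0.372, 0.928, 0.001], [0.928, 0.372, 0.0], [-0.0, 0.001, -1.0]]
force: [0.2, -0.6, -0.6]
opening: 0.001
```

```bash
python3 look.py b; python3 - <<'E'
from h import *
for n,o in (("top",{"reel":[138.8,261.8,221.4,346.7],"dish":[373.4,190.5,418.7,232.1],"tweezers":[343.3,292.6,345.1,330.1]}),("scene",{"reel":[294.0,159.5,328.7,194.5],"dish":[317.1,290.1,363.1,330.4],"tweezers":[241.4,241.8,287.7,260.4]})):
    for t,b in o.items(): print(n,t,b,[x['bbox'] for x in bot.find_in(n,t)[:1]])
E
```

```text
t 14.225 pos [0.36704727 0.32172368 0.25634908] F [ 0.17 -0.56 -0.6 ] op 0.0
xp yp z now -0.26245196075360594 0.2323028456578382 0.25634907909126603 yaw y 21.808873408327454
delta tool mm [-232.3   -2.7   66.4]
top lid n 4328 slope front-up -0.0031971702069744866 side 0.0008469163671276925 z at mid 0.11852333585960848
top front pts 953 X [-0.27   -0.2326 -0.1933] Y [-0.0263  0.0028  0.0312] Z [0.0897 0.0967 0.1102]
  top bar X -0.19660577905746057 Z 0.1134204785512374 Y [-0.02735218  0.03193025]
 lever [284.9, 265.8, 320.5, 313.8] 0.88 X [-0.2678 -0.234  -0.1945] Y [-0.0165  0.003   0.0227] Z [0.0909 0.0966 0.1049]
scene lid n 1976 slope front-up -0.0058719871153720005 side 0.00129933692550048 z at mid 0.11794518108701146
scene front pts 449 X [-0.2684 -0.2309 -0.1933] Y [-0.0314 -0.0025  0.0275] Z [0.0855 0.0951 0.1091]
  top bar X -0.19588314498750317 Z 0.11098573809788144 Y [-0.03164388  0.02727288]
 lever [283.1, 205.0, 319.8, 226.9] 0.63 X [-0.2664 -0.2309 -0.1911] Y [-0.0258 -0.001   0.0209] Z [0.0897 0.0951 0.1037]
wrist lid n 6287 slope front-up -0.006508122293245051 side -0.0034420198208085784 z at mid 0.11669187599051598
top reel [138.8, 261.8, 221.4, 346.7] [[139.4, 264.2, 222.5, 346.9]]
top dish [373.4, 190.5, 418.7, 232.1] [[371.1, 186.1, 416.8, 235.8]]
top tweezers [343.3, 292.6, 345.1, 330.1] [[342.7, 293.4, 345.2, 331.8]]
scene reel [294.0, 159.5, 328.7, 194.5] [[295.6, 157.6, 352.1, 195.5]]
scene dish [317.1, 290.1, 363.1, 330.4] [[319.1, 289.7, 362.0, 329.0]]
scene tweezers [241.4, 241.8, 287.7, 260.4] [[240.1, 241.0, 289.7, 261.6]]
```

View pics/top_b.png

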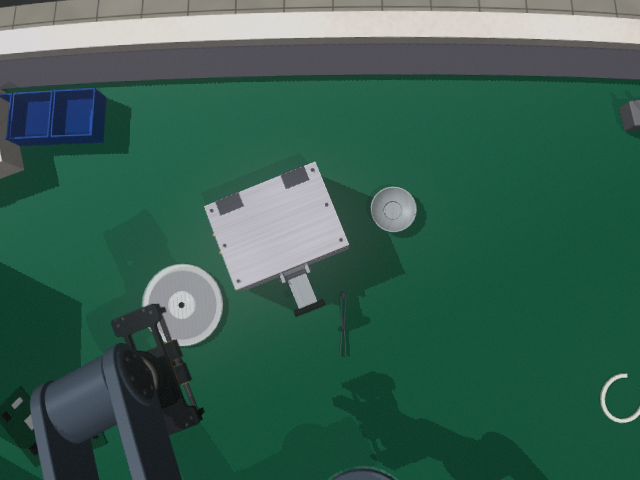

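View pics/scene_b.png

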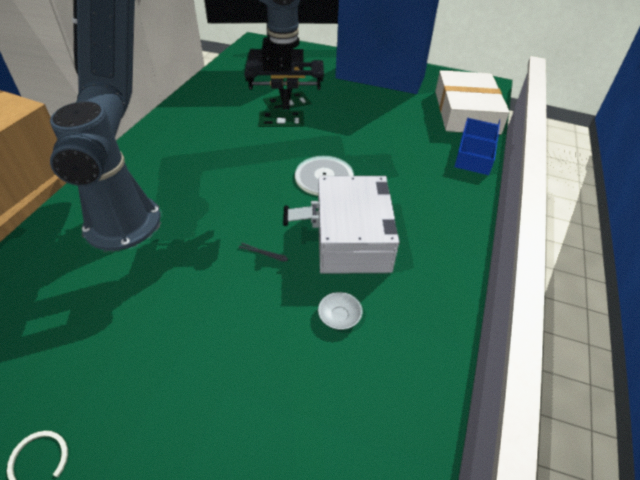

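The lever is down in both views and the surroundings haven't moved. I'll check the bar's height once more before handing in.

```bash
python3 - <<'E'
from h import *
for n in ("top","scene"):
    p,d=bot.capture(n);W=world(n,d);q=W-H;X=q@EX;Y=q@EY;Z=W[...,2]
    m=(d>0)&(abs(X+.264)<.006)&(abs(Y)<.028)&(Z>.07);print(n,m.sum(),np.percentile(Z[m],[50,90,98]),"lid z",np.median(Z[(abs(X+.09)<.05)&(abs(Y)<.1)]))
E
```

```text
top 170 [0.09503209 0.09764681 0.09856121] lid z 0.11840210394961505
scene 74 [0.09348596 0.09522344 0.09617211] lid z 0.11785782164023642
```

```bash
python3 -c "
from rig import bot
print(bot.hand_in(), bot.read_state()['time_s'])"
```

```text
the job is handed in; nothing more can be done
the job is handed in; nothing more can be done
```

The lid is shut, the lever is pressed down to its stop, and the job is handed in; no verdict was reported. I pushed the lid down its arc with closed fingertips on the bare part of its outer face, then pressed the lever's bar straight down and backed the arm away.

- **Lid:** pushing stopped at z = 0.1177 m with 25 N (0.1175 expected). Afterwards the depth images put the lid level within about 0.006 rad and its top at 0.117–0.1185 m, against the 0.02 rad limit.
- **Lever:** pressing stopped at z = 0.094 m with 20 N. The images then put the top of the bar at about 0.095 m from above and 0.094 m from the side, where a locked lever should be (0.095 m).
- **Surroundings:** the reel, dish and tweezers were found where they had been, within a few pixels. The one disagreement was the reel's box in the scene view. It came out wider only because the lid had covered part of the reel before it was shut.
- **Arm:** the force reading after retreat was near zero, with the gripper clear of everything.
- **Not checked:** the headset cannot be seen under the shut lid, so I could not confirm its position; the fingers never went inside the box. The hook under the keeper was not seen directly either; I judged it locked from the lever's position.

The run took about 14–15 s of the 42 s allowed.

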